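# Tare the balance with its key

### The job

Zero the balance with the dish left standing on its pan: with the fingertips, gently press the long bar-shaped key all the way down, keep it down for about three seconds, then let it come up and withdraw the hand about a hand's width (10 cm) or more above the balance. Do not touch the two round keys, the pan or the dish, and leave the vials, the beaker and the bottle where they stand.

Things in the scene. Friction and masses are not known exactly. Their poses are not given: they have to be found in the camera images.
- balance: White laboratory balance, fixed to the worktop, 240 (x) x 190 (y) mm, flat deck 45 mm above the worktop. Origin: centre of its underside. Its -x side is the front, with a row of three keys along y, 90 mm in front of the centre and 60 mm apart (the bar key may be in any of the three places); behind them a low dark display (49 mm high), then the round pan. All its axes are those of the pan and of the key modules.
- pan: Round steel weighing pan of the balance, 104 mm across, 3 mm thick, its top 56 mm above the worktop, centred 52 mm behind the balance's centre. Origin: centre of its underside. Fixed. Not to be touched.
- bar_key_module: Bar key with its black base plate (34 x 54 mm, 2 mm above the deck). Origin: on the deck, under the key's centre; x points from the front of the balance to its back, y along the row of keys and along the bar.
- bar_key_top (a point): Centre of the top face of the bar key, which moves down with the key. The key is white plastic, 18 (x) x 46 (y) mm, its top level and 12 mm above the deck (57 mm above the worktop) when up.
- bar_key (a joint): How far the bar key is pressed (m): 0 up, 0.006 at the stop. It counts as down beyond 0.0035. A spring lifts it: 1 N at the start of its travel, 4 N at the stop.
- round_key_a_module: A round key (white, 23 mm across, as tall as the bar key) with its base plate, like that of the bar key. Not to be touched. Origin: on the deck under the key's centre.
- round_key_a (a joint): How far round key a is pressed (m), 0 to 0.006.
- round_key_b_module: The other round key with its base plate, the same as round key a. Not to be touched.
- round_key_b (a joint): How far round key b is pressed (m), 0 to 0.006.
- petri_dish: Lidded petri dish, 54 mm across, 14 mm high, loose on the pan. Origin: centre of its underside.
- vial_a: Sample vial with white cap, 24 mm across, 72 mm high, standing loose on the worktop right of the balance, near its front. Origin: centre of its underside.
- vial_b: A second vial like it, standing behind the first.
- beaker: Beaker, 54 mm across, 70 mm high, standing loose on the worktop left of the balance. Origin: centre of its underside.
- reagent_bottle: White bottle, 65 mm across, 132 mm high, standing loose left of the balance towards the back. Origin: centre of its underside.
There are look-alikes about, which are no part of the job. What is shaped like the vial_b but turquoise is not meant.

How it is judged:
By the outcome, as a careful person would: the job done as asked, in the order asked, and still so for the second after the job is handed in, with the robot touching nothing.
It also fails if it takes over 35 s, if anything falls off the work surface, if the arm or the gripper's body presses on something with over 40 N, if the wrist force passes 120 N, or if a joint passes its speed limit or range.

### The arm

A 6-joint arm with a two-finger parallel gripper is mounted at the origin on a cart in front of the work surface, level with it; the furniture and walls round the work are solid. World frame = base frame: x ahead of the robot, y to its left, z up, the work surface at z = 0. Lengths are in m, angles in rad, forces in N, time in s.
With the tool pointing down it reaches from about 0.3 to 0.75 m from the base axis. Payload 8.5 kg.
Tool frame: the origin (TCP) lies midway between the tips of the shut fingers; the grasp point (between the pads) lies 19 mm behind it; z points along the fingers, y is the line along which they close (so a half turn about z gives the same grasp; the last joint's range is limited). The gripper opens to 85 mm and grips with 20 to 120 N. Pads are 22 mm wide; open, the fingers measure 114 mm over their backs; the gripper's body (76 mm by 85 mm) begins 54 mm behind the grasp point. The pads swing forward as they close: fully open they stand 13 mm farther back than shut.
Start: joints at [-1.492, 0.381, 1.297, -0, 1.464, -0.215], TCP at [0.159, -0.526, 0.231] pointing down, gripper open.
Joint ranges: [-3.11, 3.11], [-0.89, 2.33], [0.22, 2.48], [-1.42, 4.56], [0.17, 2.85], [-2.88, 2.88]. Speed limits (rad/s): [2.39, 2.39, 3.14, 3.14, 3.14, 3.14].

### API

Orientations are given as a unit quaternion [w, x, y, z].
In Python, from workcell import env, cams, ticket gives the robot as it stands. The module is installed in compiled form; this text tells all that it offers.
- The arm moves only by the shell command python3 -m pendant 'ROWS' [OPENING] [FORCE]. ROWS is JSON, a list that holds one entry, the list of rows, each a list of 4 numbers: the shift along the tool's x, y, z in units of 30 mm (1.0 is 30 mm), then the turn about the tool's z in degrees. A call has 1 to 5 rows; each row shifts and turns the commanded pose from where the row before left it, along the tool's axes as they then stand; what a row does not reach is not made up. A row lasts 1/12 s, in which the tool goes at most 41.7 mm and 7.16 degrees, less where a joint would pass 70% of its speed; a pose out of reach is approached as far as the arm can. A call is refused whole if a number of a shift passes 1 or a number of a turn 7.16, either way. A call with a gripper value outside its range is refused whole. OPENING is the opening, from -1 (shut) to 1 (fully open), so that 0 is half open, set as the call begins (- or left out, the last holds). The fingers move at their own pace and stop on an object; FORCE is the grip in N (left out, the last holds). Time passes only in rows, so rows that do not move let the fingers close. It gives the time, the measured TCP pose, the force, the opening and the grip force at its end, in the units of the state.
- env.get_obs(): the state, without advancing time (a new reading comes with each control period).
- cams.get_image(name): name is "scene" or "top" or "wrist"; returns a dict with "color" (420x560x3 uint8, red, green, blue), "vertical_fov" (degrees; the focal length in pixels is half the picture's height over the tangent of half this angle, whatever the lens; pixels are square), "cx", "cy" (the principal point, pixels), "k1" (the pictures are not rectified: a ray, as slopes to the right and down, at radius r is drawn at 1 + k1 r^2 times it, then the intrinsics apply), "world_from_camera" (4x4, takes a point from camera to world coordinates). Camera axes: x right, y down, z forward; pixel columns grow to the right and rows downward; lengths in m; the calibration is good to about 2 mm. A picture is of the moment at which its call begins. There is no depth.
- ticket.job_done(): hands the job in; it is judged then, once.
The state is a dict: "clock": time; "joints": joint angles; "qd": joint speeds; "joint_torque": joint torques, N m; "tcp_pos": TCP position; "ee_rot": TCP orientation; "wrist_force": force on the tool from outside, world axes, zero at the start; "wrist_torque": the same for the moment, N m; "finger_gap": finger opening in m; "grip_force": force on a finger pad.
Only numpy, scipy, OpenCV 4.12 (cv2) and the standard library are available. Lean on these libraries where they do the work, as an engineer would, in place of code of your own. Each camera call takes 0.05 s, during which the arm holds its last target. There are 200 camera calls.

## Working session

There is one attempt and no reset: what is moved stays moved. The work goes in short steps, Python scripts to look and compute and a shell command to move; the robot and the scene stay as the last step left them, time stands still between calls to the robot, and variables do not carry over. Pictures are saved under pics/ and viewed, at most 10 in all, crops included, and the job is handed in when it is done.

```bash
mkdir -p pics; cat > h.py <<'E'
import numpy as np, cv2
from workcell import env, cams, ticket
def cam(n):
    d=cams.get_image(n); np.save('pics/last_'+n+'.npy',d,allow_pickle=True); return d
def load(n): return np.load('pics/last_'+n+'.npy',allow_pickle=True).item()
def K(d):
    f=d["color"].shape[0]/2/np.tan(np.radians(d["vertical_fov"])/2)
    return np.array([[f,0,d["cx"]],[0,f,d["cy"]],[0,0,1]]),np.array([d["k1"],0,0,0.])
def pt(d,u,v,z):
    k,D=K(d); s=cv2.undistortPoints(np.array([[[u,v]]],float),k,D)[0,0]
    T=np.array(d["world_from_camera"]); r=T[:3,:3]@[s[0],s[1],1]; o=T[:3,3]
    return o+r*(z-o[2])/r[2]
def save(d,p,crop=None,s=1):
    im=d["color"][:,:,::-1]
    if crop: a,b,c,e=crop; im=im[b:e,a:c]
    cv2.imwrite(p,cv2.resize(im,None,fx=s,fy=s,interpolation=cv2.INTER_CUBIC))
E
python3 - <<'E'
from h import *
for n in("top","scene"): save(cam(n),f'pics/{n}1.png',None,1.4)
o=env.get_obs();print(o["clock"],o["tcp_pos"],o["ee_rot"],o["finger_gap"])
E
```

```text
0.1 [ 0.15925015 -0.52616596  0.23077242] [-6.57610219e-04  9.89232061e-01  1.46354009e-01  3.72002706e-05] 0.08550340944335348
```

View pics/top1.png

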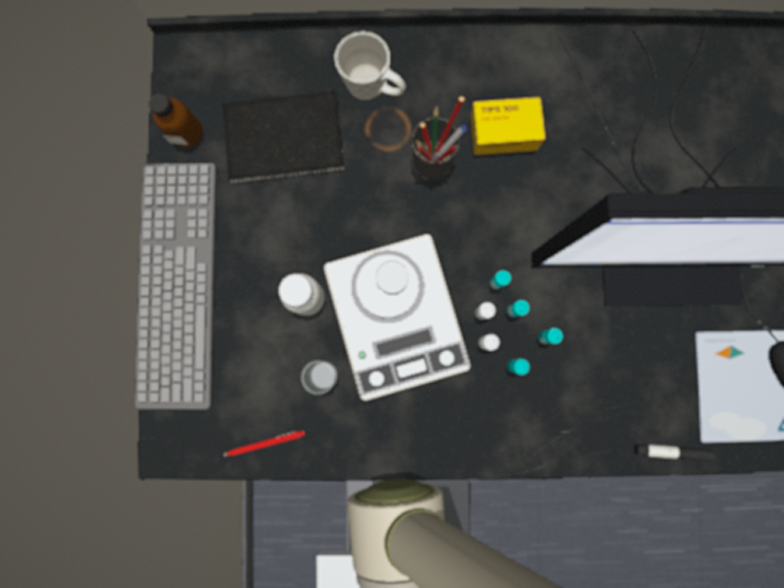

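View pics/scene1.png

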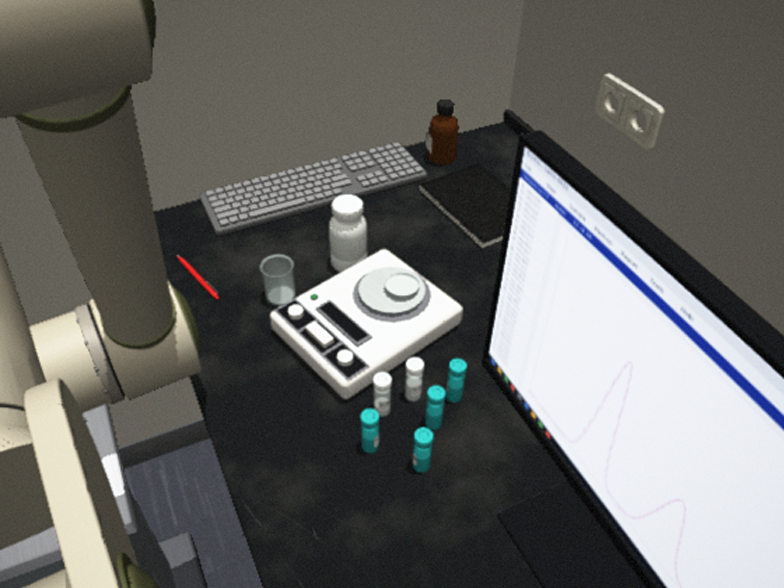

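Top view (enlarged ×1.4): three keys are candidates, round at (376,379), bar at (411,369) and round at (446,358). The long one in the middle is the bar key. In the scene view they are at (296,312), (319,334) and (345,357), which agrees. I'll check this in a close crop.

```bash
python3 - <<'E'
from h import *
d=load("top"); save(d,'pics/crop1.png',(225,160,345,290),5-.5)
E
```

```text
(no output)
```

View pics/crop1.png

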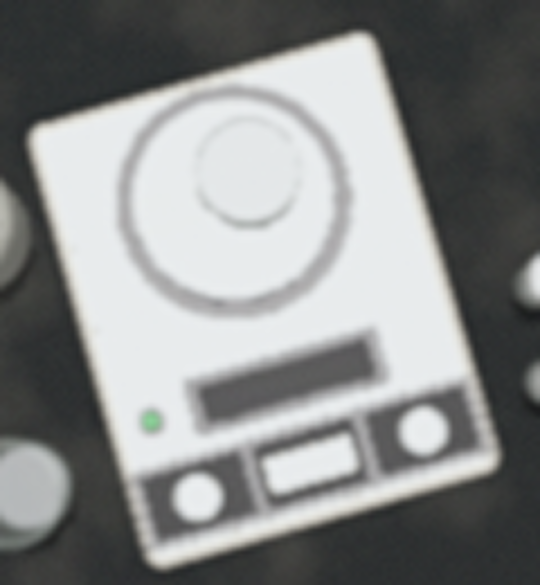

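The crop confirms it: the bar key is the middle one, at crop (310,464), with round keys at (198,497) and (423,431). The dish is on the pan at (248,172).

```bash
cat >> h.py <<'E'
from scipy.spatial.transform import Rotation as R
def rel(target,yaw=None):
    o=env.get_obs(); q=o["ee_rot"]; r=R.from_quat([q[1],q[2],q[3],q[0]]).as_matrix()
    print("t",o["clock"],"tcp",o["tcp_pos"].round(4),"toolx yaw",np.degrees(np.arctan2(r[1,0],r[0,0])).round(2),"rows total",(r.T@(np.array(target)-o["tcp_pos"])/.03).round(2), "F",np.round(o["wrist_force"],2),"gap",o["finger_gap"])
E
python3 - <<'E'
from h import *
d=load("top")
P=[pt(d,225+u/4.5,160+v/4.5,.057) for u,v in((310,464),(198,497),(423,431))]
pan=pt(d,225+235/4.5,160+200/4.5,.056)
for p in P+[pan]: print(p.round(4))
b=P[1]-P[2];print("y-axis yaw",np.degrees(np.arctan2(b[1],b[0]))-90,np.linalg.norm(b)); a=pan-P[0]; print("x yaw",np.degrees(np.arctan2(a[1],a[0])),np.linalg.norm(a))
rel(P[0]+[0,0,.12])
E
```

```text
[ 0.4695 -0.008   0.057 ]
[0.4532 0.0492 0.057 ]
[ 0.4856 -0.0657  0.057 ]
[0.6052 0.0292 0.056 ]
y-axis yaw 15.744409860623762 0.11940718022832758
x yaw 15.300686172932416 0.14072771292504696
t 0.1 tcp [ 0.1593 -0.5262  0.2308] toolx yaw 16.83 rows total [ 14.9  -13.54   1.81] F [ 0.28  0.25 -0.07] gap 0.08550340944335348
```

```bash
python3 -m pendant '[[[0.98,-0.9,0,0],[0.98,-0.9,0,0],[0.98,-0.9,0,0],[0.98,-0.9,0,0],[0.98,-0.9,0,0]]]' -1 20
python3 -m pendant '[[[0.98,-0.9,0,0],[0.98,-0.9,0,0],[0.98,-0.9,0,0],[0.98,-0.9,0,0],[0.98,-0.9,0,0]]]'
python3 -m pendant '[[[0.98,-0.9,0,0],[0.98,-0.9,0,0],[0.98,-0.9,0,0],[0.5,-0.45,0,0],[0,0,0,0]]]'
python3 - <<'E'
from h import *
rel([.4695,-.008,.177])
E
```

```text
clock: 0.52
tcp_pos: [0.2613, -0.3527, 0.231]
ee_rot: [-0.0, 0.989, 0.146, -0.0]
wrist_force: [1.1, -0.8, -0.1]
finger_gap: 0.0256
grip_force: 0.0
clock: 0.93
tcp_pos: [0.3629, -0.1809, 0.2313]
ee_rot: [-0.0, 0.989, 0.146, -0.0]
wrist_force: [1.3, -0.5, 1.0]
finger_gap: -0.0002
grip_force: 0.0
clock: 1.35
tcp_pos: [0.4349, -0.0594, 0.2311]
ee_rot: [-0.0, 0.989, 0.149, 0.0]
wrist_force: [0.2, -0.2, -0.1]
finger_gap: -0.0001
grip_force: 0.0
t 1.35 tcp [ 0.4349 -0.0594  0.2311] toolx yaw 17.09 rows total [ 1.6 -1.3  1.8] F [ 0.24 -0.25 -0.11] gap -6.512258080246487e-05
```

```bash
python3 -m pendant '[[[0.8,-0.65,0.3,0],[0.8,-0.65,0.3,0],[0,0,0.6,1.5],[0,0,0.6,0],[0,0,0,0]]]'
python3 - <<'E'
from h import *
save(cam("wrist"),'pics/w1.png',None,1.4)
d=cam("top"); save(d,'pics/top2.png',(225,160,345,290),4.5)
rel([.4695,-.008,.059])
E
```

```text
clock: 1.77
tcp_pos: [0.4669, -0.0111, 0.1744]
ee_rot: [-0.001, 0.991, 0.134, -0.003]
wrist_force: [-0.2, -0.2, -1.1]
finger_gap: 0.0002
grip_force: 0.0
t 1.8667 tcp [ 0.4683 -0.0118  0.1774] toolx yaw 15.3 rows total [ 0.08 -0.11  3.95] F [ 0.48 -0.49  0.41] gap -7.889334212762357e-05
```

View pics/w1.png

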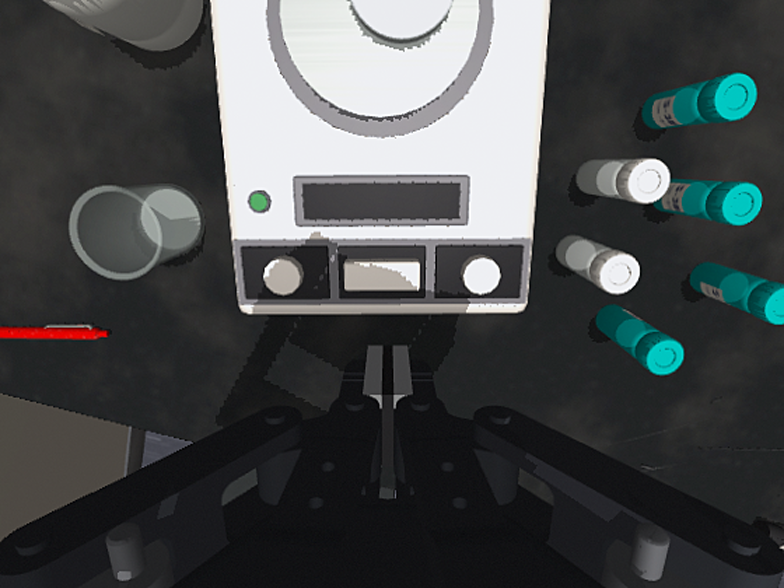

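The wrist view shows the bar key top at about (345–420, 261–290), centre (382,275), between round keys at (283,275) and (481,275). The fingers are shut and aligned with the bar.

```bash
python3 - <<'E'
from h import *
d=load("wrist")
for u,v in((382,275),(283,275),(481,275)): print(pt(d,u/1.4,v/1.4,.057).round(4))
print(np.array(d["world_from_camera"])[:3,3])
p=pt(d,382/1.4,275.5/1.4,.057); rel([p[0],p[1],.060])
E
```

```text
[ 0.4698 -0.006   0.057 ]
[0.454  0.0515 0.057 ]
[ 0.4856 -0.0634  0.057 ]
[0.53375423 0.00730792 0.31773754]
t 1.8667 tcp [ 0.4683 -0.0118  0.1774] toolx yaw 15.3 rows total [ 0.09 -0.17  3.91] F [ 0.48 -0.49  0.41] gap -7.889334212762357e-05
```

```bash
python3 -m pendant '[[[0.08,-0.15,0.8,0],[0,0,0.8,0],[0,0,0.8,0],[0,0,0.8,0],[0,0,0.3,0]]]'
python3 -m pendant '[[[0,0,0.1,0],[0,0,0,0],[0,0,0,0]]]'
python3 - <<'E'
from h import *
rel([.4697,-.007,.051])
E
```

```text
clock: 2.28
tcp_pos: [0.4691, -0.0068, 0.0711]
ee_rot: [-0.0, 0.991, 0.133, -0.001]
wrist_force: [-0.2, 0.4, -0.6]
finger_gap: -0.0003
grip_force: 0.0
clock: 2.53
tcp_pos: [0.4705, -0.0067, 0.0707]
ee_rot: [0.0, 0.991, 0.133, 0.001]
wrist_force: [0.2, -0.1, 0.2]
finger_gap: -0.0001
grip_force: 0.0
t 2.5333 tcp [ 0.4705 -0.0067  0.0707] toolx yaw 15.32 rows total [-0.03  0.    0.66] F [ 0.17 -0.06  0.24] gap -9.40667822213506e-05
```

```bash
python3 -m pendant '[[[0,0,0.2,0],[0,0,0.13,0],[0,0,0,0],[0,0,0,0]]]'
python3 -m pendant '[[[0,0,0.05,0],[0,0,0.05,0],[0,0,0.05,0],[0,0,0,0],[0,0,0,0]]]'
python3 - <<'E'
from h import *
rel([.4697,-.007,.051])
E
```

```text
clock: 2.87
tcp_pos: [0.4696, -0.0063, 0.0594]
ee_rot: [-0.0, 0.991, 0.133, -0.0]
wrist_force: [-0.0, 0.5, -0.8]
finger_gap: 0.0001
grip_force: 0.0
clock: 3.28
tcp_pos: [0.4698, -0.0063, 0.055]
ee_rot: [0.0, 0.991, 0.133, 0.0]
wrist_force: [0.4, -0.7, 1.4]
finger_gap: -0.0001
grip_force: 1.0
t 3.2833 tcp [ 0.4698 -0.0063  0.055 ] toolx yaw 15.33 rows total [-0.01  0.02  0.13] F [ 0.42 -0.66  1.41] gap -0.00010799877758429312
```

In contact at about 1.4 N. Pressing on to the stop.

```bash
python3 -m pendant '[[[0,0,0.04,0],[0,0,0.04,0],[0,0,0.04,0],[0,0,0,0],[0,0,0,0]]]'
python3 -m pendant '[[[0,0,0.03,0],[0,0,0,0],[0,0,0,0]]]'
```

```text
clock: 3.7
tcp_pos: [0.4698, -0.0063, 0.0514]
ee_rot: [0.0, 0.991, 0.133, 0.0]
wrist_force: [0.5, 0.4, 4.4]
finger_gap: -0.0
grip_force: 1.9
clock: 3.95
tcp_pos: [0.4698, -0.0063, 0.0509]
ee_rot: [0.0, 0.991, 0.133, 0.0]
wrist_force: [-1.7, 1.4, 9.8]
finger_gap: -0.0002
grip_force: 4.7
```

At the stop (about 10 N). Holding.

```bash
python3 -m pendant '[[[0,0,0,0],[0,0,0,0],[0,0,0,0],[0,0,0,0],[0,0,0,0]]]'
python3 -m pendant '[[[0,0,0,0],[0,0,0,0],[0,0,0,0],[0,0,0,0],[0,0,0,0]]]' >/dev/null
python3 -m pendant '[[[0,0,0,0],[0,0,0,0],[0,0,0,0],[0,0,0,0],[0,0,0,0]]]' >/dev/null
python3 -m pendant '[[[0,0,0,0],[0,0,0,0],[0,0,0,0],[0,0,0,0],[0,0,0,0]]]' >/dev/null
python3 -m pendant '[[[0,0,0,0],[0,0,0,0],[0,0,0,0],[0,0,0,0],[0,0,0,0]]]' >/dev/null
python3 -m pendant '[[[0,0,0,0],[0,0,0,0],[0,0,0,0],[0,0,0,0],[0,0,0,0]]]'
python3 -m pendant '[[[0,0,0,0],[0,0,-0.1,0],[0,0,-0.1,0],[0,0,-0.1,0],[0,0,-0.2,0]]]'
python3 -m pendant '[[[0,0,-0.5,0],[0,0,-0.8,0],[0,0,-1,0],[0,0,-1,0],[0,0,-1,0]]]'
python3 -m pendant '[[[0,0,-0.8,0],[0,0,-0.5,0],[0,0,0,0],[0,0,0,0],[0,0,0,0]]]'
python3 - <<'E'
from h import *
save(cam("wrist"),'pics/w2.png',None,1.4)
E
```

```text
clock: 4.37
tcp_pos: [0.4698, -0.0063, 0.0509]
ee_rot: [0.0, 0.991, 0.133, 0.0]
wrist_force: [-1.4, 0.9, 9.4]
finger_gap: -0.0003
grip_force: 4.7
clock: 6.45
tcp_pos: [0.4698, -0.0063, 0.0509]
ee_rot: [0.0, 0.991, 0.133, 0.0]
wrist_force: [-1.0, 0.7, 9.1]
finger_gap: -0.0002
grip_force: 4.7
clock: 6.87
tcp_pos: [0.469, -0.0062, 0.0651]
ee_rot: [-0.0, 0.991, 0.133, -0.001]
wrist_force: [0.3, 0.8, -1.1]
finger_gap: -0.0
grip_force: 0.0
clock: 7.28
tcp_pos: [0.469, -0.0061, 0.196]
ee_rot: [-0.0, 0.991, 0.133, -0.001]
wrist_force: [0.1, -1.0, -0.0]
finger_gap: -0.0002
grip_force: 0.0
clock: 7.7
tcp_pos: [0.469, -0.0062, 0.2324]
ee_rot: [-0.0, 0.991, 0.133, -0.001]
wrist_force: [0.3, 0.0, -0.3]
finger_gap: 0.0001
grip_force: 0.0
```

View pics/w2.png

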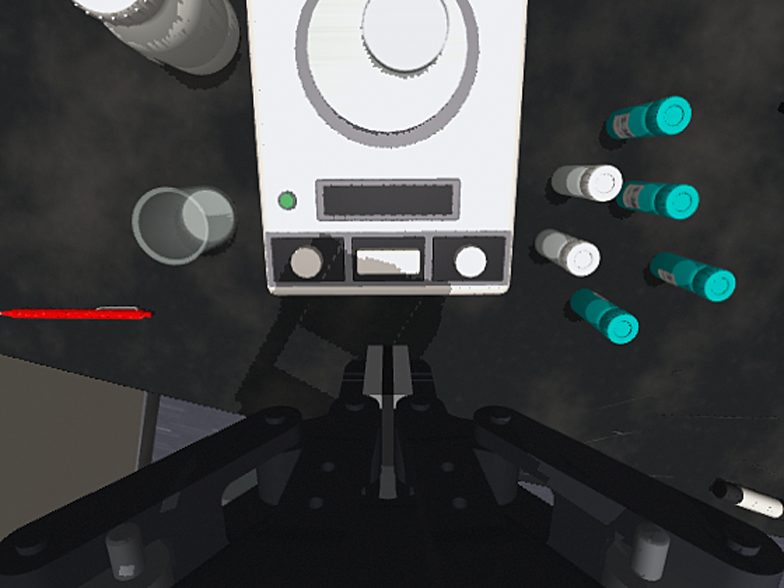

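The bar key at (388,262) is up again, the dish is on the pan at (405,32), and the vials, beaker and bottle haven't moved. The hand is about 17.5 cm above the key.

```bash
python3 -c "
from workcell import ticket; print(ticket.job_done())"
```

```text
the job is handed in; nothing more can be done
None
```

I pressed the bar key to its stop with about 10 N, held it there for about 3 s and released it, then raised the hand about 17 cm clear; nothing else was touched, and the job is handed in (no verdict was returned).

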